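# Seat the bushing plate and hold the pivot pin through both bushings

## Task

Assemble the swivel bracket: lay the loose bushing plate, boss up, flat into the square nest on top of the blue bracket and let go of it, then take the red-headed pivot pin from its wooden stand and thread it straight down through the plate's bushing and on into the brass bushing in the bracket's base. Finish while still holding the pin by its head, upright and at rest, with its tip about half-way down the lower bushing (not resting on the table, head clear of the plate). Leave the glue bottle, the tape roll and the marker where they are.

Things in the scene. Friction and masses are not known exactly. Their poses are not given: they have to be found in the camera images.
- bracket: fixed bracket 110 x 104 mm, 78 mm high; origin in the middle of its underside, z up. Dark base with a 44 mm square brass bushing block (top at z = 30 mm, round 15 mm bore); blue cheeks at y = +-46 mm, open at -x and +x; blue deck, z = 60 to 78 mm, with a 64 x 64 mm nest 10 mm deep, sides along x and y, rim chamfered 3 mm, 30 mm hole in its floor. Nest and bore lie on the z axis
- nest (a point): centre of the nest's floor, 68 mm above the table (10 mm below the deck's rim); axes as the bracket
- lower_mouth (a point): centre of the mouth of the lower bushing, 30 mm above the table, chamfered 3 mm; the 15 mm bore runs 30 mm down from it and ends on the table top; axes as the bracket
- bush_plate: loose plate, 0.1 to 0.2 kg: aluminium 60 x 60 x 10 mm with a square brass boss 34 x 34 mm, 22 mm high, on its middle (32 mm in all; grip across the boss). A 15 mm bore, chamfered 3 mm at the top, runs down the boss on the z axis. Origin in the middle of its underside, x and y along its sides. Fits the nest in any quarter turn, 2 mm play a side; seated, its top is at 100 mm
- plate_center (a point): centre of the bushing plate, on its axis, 16 mm above its underside
- pin_stand: fixed light wooden block 70 x 70 x 40 mm with a 13.5 mm hole 30 mm deep in its top, in which the pin stands; origin at the middle of its underside on the table
- pin: loose pivot pin, 0.07 to 0.14 kg, standing upright in the stand: steel shaft 12 mm in diameter and 110 mm long with a tapered foot, then a round red head 24 mm in diameter and 36 mm high (146 mm in all). Origin at the tip (foot), z along the pin towards the head
- pin_head (a point): centre of the pin's red head, 128 mm above the tip; grip here
- pin_tip (a point): the lower tip of the pin, on its axis; 10 mm above the table while the pin stands in its stand
- glue_bottle: bystander: small red and white glue bottle, 36 mm across, 92 mm high, standing; origin at its foot
- tape_roll: bystander: roll of masking tape lying flat, about 90 mm across, 48 mm high; origin at its underside
- felt_marker: bystander: felt marker 132 mm long, 18 mm thick, lying; origin at its underside

How it is judged:
On the way, in this order (a step that is already met when the one before it is completed fails the run):
1. the bushing plate lies flat in the nest, boss up, and has been let go (horizontal distance between plate_center and nest below 0.005 m and z of plate_center in the frame of nest between 0.013 and 0.019 m and angle between bush_plate's own z axis and vertical below 0.06 rad and contact force between the fingers and bush_plate below 0.1 N), for 0.2 s.
2. the pin is threaded through the plate's bushing, its tip below the deck and over the lower bushing or in it (horizontal distance between plate_center and nest below 0.005 m and z of plate_center in the frame of nest between 0.013 and 0.019 m and angle between bush_plate's own z axis and vertical below 0.06 rad and horizontal distance between pin_tip and lower_mouth below 0.012 m and z of pin_tip in the frame of lower_mouth below 0.03 m), for 0.1 s.
At the end, for the whole second after the job is handed in: Plate seated in the nest (within 5 mm of its axis, underside within 3 mm of its floor, flat), not held; pin through both bushings, tip within 4 mm of the lower bore's axis and 4 to 28 mm below its mouth (off the table), parallel to it within 0.06 rad, at rest, gripped by the fingers (all of step 1 and horizontal distance between pin_tip and lower_mouth below 0.004 m and angle between the z axis of pin and the z axis of bracket, either way round below 0.06 rad and z of pin_tip in the frame of lower_mouth between -0.028 and -0.004 m and contact force between the fingers and pin above 1 N and linear speed of pin below 0.02 m/s); the arm keeps its last pose, push and grip.
It fails at once if a bystander (glue bottle, tape roll or marker) is shifted by more than 30 mm (distance of any of glue_bottle, tape_roll, felt_marker from where it was at the start of the episode above 0.03 m).
It also fails if it takes over 67 s, if anything falls off the work surface, if the arm or the gripper's body presses on something with over 40 N, if the wrist force passes 120 N, or if a joint passes its speed limit or range.

## Robot

A 7-joint arm with a two-finger parallel gripper is mounted at the origin on a cart in front of the work surface, level with it; the furniture and walls round the work are solid. World frame = base frame: x ahead of the robot, y to its left, z up, the work surface at z = 0. Lengths are in m, angles in rad, forces in N, time in s.
With the tool pointing down it reaches from about 0.4 to 0.85 m from the base axis. Payload 10.4 kg.
Tool frame: the origin (TCP) lies on the centre line of the jaws, within the pads' length; the fingertips stand 14 mm ahead of it and the grasp point (between the pads) lies 5 mm behind it (manip.tip_reach is the distance from the TCP to the fingertips, in m); z points along the fingers, y is the line along which they close (so a half turn about z gives the same grasp; the last joint's range is limited). The gripper opens to 85 mm and grips with 20 to 120 N. Pads are 22 mm wide; open, the fingers measure 114 mm over their backs; the gripper's body (76 mm by 85 mm) begins 54 mm behind the grasp point. The pads swing forward as they close: fully open they stand 13 mm farther back than shut.
Start: joints at [-1.352, 0.332, -0.065, 1.46, 0.022, 1.35, -0.088], TCP at [0.15, 0.607, 0.245] pointing down, gripper open.
Joint ranges: [-2.6, 2.6], [-0.5, 2.12], [-1.47, 1.34], [0.16, 2.42], [-1.27, 4.41], [0.06, 2.06], [-2.6, 2.6]. Speed limits (rad/s): [2.22, 2.22, 2.79, 2.79, 3.14, 3.14, 3.14].

## Interface

Orientations are given as a unit quaternion [x, y, z, w].
In Python, from workcell import manip gives the robot as it stands.
- The arm moves only by the shell command python3 -m pendant 'ROWS' [FORCE]. ROWS is JSON, a list of rows, each a list of 7 numbers: the shift along the tool's x, y, z in units of 50 mm (1.0 is 50 mm), then the turn, a rotation vector about the tool's x, y, z in units of 8 degrees (1.0 is 8 degrees), then the opening, from -1 (shut) to 1 (fully open), so that 0 is half open. In form: [[dx, dy, dz, ax, ay, az, jaw], ...]. A call has exactly 10 rows; each row is the pose to reach, as a shift and turn from the pose commanded when the call began, along the tool's axes at that moment; what a row does not reach only later rows make up. A row lasts 1/8 s, in which the tool goes at most 62.5 mm and 10.7 degrees, less where a joint would pass 70% of its speed; a pose out of reach is approached as far as the arm can. A call with a gripper value outside its range is refused whole. The fingers move at their own pace and stop on an object; FORCE is the grip in N (left out, the last holds). Time passes only in rows, so rows that repeat a pose let the fingers close, or fill a call up. It gives the time, the measured TCP pose, the force, the opening and the grip force at its end, in the units of the state.
- manip.get_obs(): the state, without advancing time (a new reading comes with each control period).
- manip.camera(name): name is "scene" or "side" or "wrist"; returns (picture, depth): 420x560x3 uint8, red, green, blue; 420x560 float32, m along the optical axis (not along the pixel's ray), 0 where there is no reading.
- manip.get_calibration(name): a dict with "fx", "fy", "cx", "cy" (pixels), "xyz" and "orientation" of the camera in the world. Camera axes: x right, y up, looking along -z (the intrinsics and any distortion apply to the point x, -y, -z); pixel columns grow to the right and rows downward; lengths in m; the calibration is good to about 2 mm. A picture is of the moment at which its call begins: read the wrist's pose just before it. get_calibration takes no time and is no camera call; for the wrist camera it gives the pose at the moment of the call.
- manip.hand_in(): hands the job in; it is judged then, once.
Trained networks look in the newest picture that a camera, given by its name, has taken for a name from the list of things; names that differ only in an ending like _2 or _b are one class to them, and where a whole thing is asked for, a point or a joint stands for the part that bears it (a point fixed in the world has none). Each returns a list of dicts, best first, with "p" (0 to 1); they miss things now and then, are a little off and sometimes report something else, mostly with a low value. They report only what shows in the picture. A call takes as long as a camera call.
- manip.find_in(thing, camera): "box" ([left, top, right, bottom] in pixels, round what is visible of it).
- manip.trace(thing, camera): "pixels" (420x560 bool, what is visible of it) and "box" ([left, top, right, bottom] in pixels, round what is visible of it).
- manip.tip_of(thing, camera): "pixel" ([column, row] in pixels: a listed point, or the origin of a listed thing).
The state is a dict: "clock": time; "joint_pos": joint angles; "joint_velocities": joint speeds; "tau": joint torques, N m; "position": TCP position; "ee_rot": TCP orientation; "ft_force": force on the tool from outside, world axes, zero at the start; "torque": the same for the moment, N m; "grip_width": opening from 0.0 (shut) to 1.0 (fully open); "grasp_force": force on a finger pad.
Only numpy, scipy, OpenCV 4.12 (cv2) and the standard library are available. Lean on these libraries where they do the work, as an engineer would, in place of code of your own. Each camera call takes 0.05 s, during which the arm holds its last target. There are 200 camera calls.

## Working session

There is one attempt and no reset: what is moved stays moved. The work goes in short steps, Python scripts to look and compute and a shell command to move; the robot and the scene stay as the last step left them, time stands still between calls to the robot, and variables do not carry over. Pictures are saved under pics/ and viewed, at most 10 in all, crops included, and the job is handed in when it is done.

```bash
mkdir -p pics
cat > h.py <<'E'
import numpy as np, cv2
from scipy.spatial.transform import Rotation as R
from workcell import manip
def cal(n):
    c=manip.get_calibration(n); return c,R.from_quat(c["orientation"]).as_matrix(),np.array(c["xyz"])
def cloud(depth,n,c=None):
    k,M,t=c or cal(n); v,u=np.mgrid[0:depth.shape[0],0:depth.shape[1]]
    P=np.stack([(u-k["cx"])/k["fx"]*depth,-(v-k["cy"])/k["fy"]*depth,-depth],-1)
    return P@M.T+t
def onplane(px,n,z,c=None):
    k,M,t=c or cal(n); d=M@np.array([(px[0]-k["cx"])/k["fx"],-(px[1]-k["cy"])/k["fy"],-1]); return t+d*(z-t[2])/d[2]
def save(n,f): 
    p,d=manip.camera(n); cv2.imwrite("pics/"+f,p[:,:,::-1]); return p,d
E
python3 - <<'E'
from h import *
o=manip.get_obs(); print(o, manip.tip_reach)
for n in ("scene","side"):
    c=cal(n); print(n,c[0])
    p,d=save(n,n+"0.png"); P=cloud(d,n)
    for th in ("bracket","bush_plate","pin_stand","pin","glue_bottle","tape_roll","felt_marker"):
        r=manip.trace(th,n)
        for x in r[:2]:
            m=x["pixels"]&(d>0); Q=P[m]
            if len(Q): print(th,round(x["p"],2),x["box"],"min",Q.min(0).round(3),"max",Q.max(0).round(3),"med",np.median(Q,0).round(3))
E
python3 -c "
import cv2,numpy as np
a=[cv2.imread('pics/%s0.png'%n) for n in('scene','side')]
cv2.imwrite('pics/both.png',cv2.resize(np.vstack(a),(400*1,600)))"
```

```text
{'clock': 0.0, 'joint_pos': array([-1.3515987 ,  0.33287371, -0.0646919 ,  1.46093918,  0.02161442,
        1.34991414, -0.08850492]), 'joint_velocities': array([-0.00053673,  0.00042513,  0.00065328, -0.00017395,  0.00154087,
        0.00067454,  0.00096421]), 'tau': array([-5.93263521e-04, -6.25450802e+01,  4.87452617e-02, -3.91599226e+01,
        1.60555495e-02,  9.85652790e-03, -4.29557531e-05]), 'position': array([0.14958313, 0.606466  , 0.24451578]), 'ee_rot': array([ 1.20598751e-01,  9.92701075e-01, -7.17816770e-04, -4.48696159e-05]), 'ft_force': array([-0.3780584 ,  0.21821082,  0.54878662]), 'torque': array([ 0.02302714,  0.02841659, -0.01817613]), 'grasp_force': 0.0, 'grip_width': 1.0009633873022623} 0.014
scene {'fx': 546.6276111390838, 'fy': 546.6276111390838, 'cx': 277.74490225560487, 'cy': 217.57147695729708, 'xyz': array([-0.65316187, -0.8105034 ,  0.90156531]), 'orientation': array([ 0.44676994, -0.24059202, -0.43030228,  0.74656014])}
bracket 0.58 [289.8, 242.1, 333.9, 291.9] min [ 0.406 -0.288 -0.003] max [ 0.608 -0.154  0.084] med [ 0.446 -0.235  0.065]
bush_plate 
[... 1200 characters left out ...]
 249.7, 328.1, 282.0] min [ 0.448 -0.104  0.   ] max [0.524 0.068 0.057] med [0.486 0.054 0.036]
pin 0.71 [305.4, 209.6, 317.9, 260.8] min [ 0.474 -0.18   0.002] max [0.499 0.043 0.16 ] med [0.485 0.031 0.124]
glue_bottle 0.76 [237.6, 259.6, 257.1, 297.9] min [0.6   0.026 0.001] max [0.638 0.156 0.094] med [0.617 0.146 0.039]
tape_roll 0.97 [242.5, 213.6, 275.7, 242.6] min [ 0.589 -0.333  0.002] max [ 0.676 -0.146  0.054] med [ 0.627 -0.175  0.038]
felt_marker 0.39 [268.6, 297.7, 302.7, 328.5] min [ 0.487  0.182 -0.   ] max [0.569 0.265 0.037] med [0.528 0.236 0.013]
felt_marker 0.37 [311.8, 188.5, 317.2, 202.5] min [ 0.471 -0.551  0.003] max [ 0.494 -0.451  0.026] med [ 0.48  -0.49   0.019]
```

View pics/scene0.png

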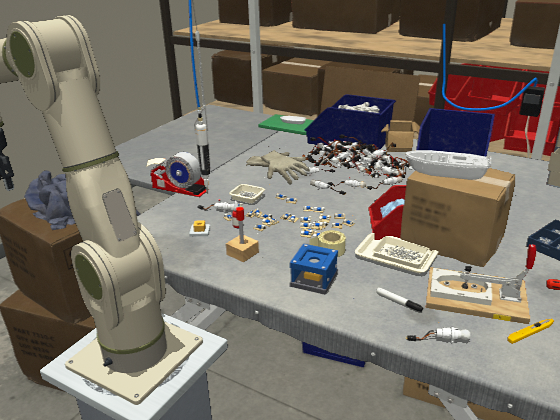

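The scene shows the plate at about (199,229), the pin at (239,225) in its stand, the bracket at (314,267), the tape at (330,242) and the marker at (400,299). I'm moving over the plate.

```bash
python3 -m pendant '[[-1.0,-0.6,0,0,0,0,1],[-2.1,-1.3,0,0,0,0,1],[-3.2,-1.9,0,0,0,0,1],[-4.3,-2.6,0,0,0,0,1],[-5.3,-3.2,0,0,0,0,1],[-6.3,-3.8,0,0,0,0,1],[-7.2,-4.4,0,0,0,0,1],[-8.2,-5.0,0,0,0,0,1],[-9.1,-5.6,0,0,0,0,1],[-9.1,-5.6,0,0,0,0,1]]' 60
cat > w.py <<'E'
from h import *
import sys
# fit rotated rect to points of a thing in height band, wrist camera
def tool(dw,o): return (R.from_quat(o["ee_rot"]).inv().apply(dw)/0.05).round(2)
E
python3 - <<'E'
from w import *
o=manip.get_obs(); c=cal("wrist"); p,d=save("wrist","w1.png"); P=cloud(d,"wrist",c)
print(o["position"],o["ee_rot"],c[2],c[1][:,2])
r=manip.trace("bush_plate","wrist")
for x in r[:2]:
    Q=P[x["pixels"]&(d>0)]; print(x["p"],x["box"])
    for lo,hi in ((.024,.04),(.005,.015)):
        S=Q[(Q[:,2]>lo)&(Q[:,2]<hi)]
        if len(S)>10: print(len(S),np.median(S[:,2]),cv2.minAreaRect((S[:,:2]*1000).astype(np.float32)))
for t in ("plate_center","bush_plate"):
    for x in manip.tip_of(t,"wrist")[:1]: print(t,x,onplane(x["pixel"],"wrist",.016 if t[0]=='p' else 0,c))
E
```

```text
clock: 2.05
position: [0.5271, 0.2213, 0.2454]
ee_rot: [0.124, 0.992, -0.001, 0.001]
ft_force: [-0.7, 0.5, -0.2]
grip_width: 0.995
grasp_force: 0.0
[0.5270675  0.22128335 0.24538729] [ 1.24371683e-01  9.92235222e-01 -6.92932705e-04  6.83928468e-04] [0.45677902 0.23849797 0.37219144] [-0.27389179  0.07176492  0.95907929]
0.82 [238.6, 138.9, 315.4, 216.3]
1033 0.03000484182272828 ((528.6387329101562, 222.71766662597656), (34.34941482543945, 33.96405029296875), 30.252803802490234)
1969 0.00818650189929987 ((528.6549072265625, 222.58840942382812), (60.244075775146484, 60.21260452270508), 30.26025390625)
plate_center {'pixel': [275.7, 175.1], 'p': 0.92} [0.52523918 0.22282759 0.016     ]
bush_plate {'pixel': [277.8, 179.3], 'p': 0.91} [0.5333196  0.22318782 0.        ]
```

View pics/w1.png

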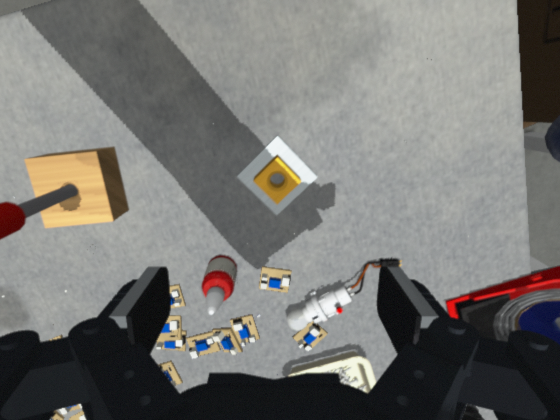

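The wrist picture shows the plate at (277,177) and the bottle at (220,285). The measured sizes, 34 and 60 mm, match the spec. Before picking the grasp turn I'll check the bracket's yaw.

Run:
```python
from w import *
o=manip.get_obs(); print(o["joint_pos"].round(2))
for n in("scene","side"):
    p,d=save(n,n+"1.png"); P=cloud(d,n)
    m=(P[...,0]>.38)&(P[...,0]<.54)&(P[...,1]>-.32)&(P[...,1]<-.12)&(P[...,2]>.071)&(P[...,2]<.083)&(d>0)&(p[...,2]>p[...,0]+30)
    S=P[m]; print(n,len(S),np.median(S[:,2]),cv2.minAreaRect((S[:,:2]*1000).astype(np.float32)))
    for x in manip.tip_of("nest",n)[:1]: print(x,onplane(x["pixel"],n,.068))
t=R.from_quat(o["ee_rot"]); print(tool(np.array([.5286,.2227,.2454])-o["position"],o))
```

```text
[-0.74  0.21  0.29  1.62 -0.06  1.32  0.89]
scene 627 0.07724361266981872 ((468.35302734375, -228.39785766601562), (112.48249053955078, 106.93783569335938), 7.622067451477051)
{'pixel': [314.6, 258.3], 'p': 0.79} [ 0.47443585 -0.22890971  0.068     ]
side 442 0.07945096462006163 ((469.5614013671875, -228.56982421875), (104.04963684082031, 114.60433197021484), 8.537711143493652)
{'pixel': [258.7, 235.7], 'p': 0.73} [ 0.61400446 -0.03932771  0.068     ]
[-0.12 -0.07 -0.  ]
```

```bash
python3 -m pendant '[[-0.02,-0.02,0.3,0,0,1.1,1],[-0.05,-0.03,0.8,0,0,2.2,1],[-0.08,-0.05,1.4,0,0,3.3,1],[-0.12,-0.07,2.0,0,0,4.4,1],[-0.12,-0.07,2.6,0,0,5.5,1],[-0.12,-0.07,3.1,0,0,5.7,1],[-0.12,-0.07,3.6,0,0,5.7,1],[-0.12,-0.07,4.0,0,0,5.7,1],[-0.12,-0.07,4.4,0,0,5.7,1],[-0.12,-0.07,4.4,0,0,5.7,1]]' 60
```

```text
clock: 3.7
position: [0.5282, 0.2212, 0.0241]
ee_rot: [0.496, 0.869, -0.001, -0.001]
ft_force: [0.3, 0.6, 0.7]
grip_width: 1.005
grasp_force: 0.0
```

```bash
python3 -m pendant '[[0,0,-0.04,0,0,0,-0.2],[0,0,-0.04,0,0,0,-0.5],[0,0,-0.04,0,0,0,-0.7],[0,0,-0.04,0,0,0,-0.7],[0,0,-0.04,0,0,0,-0.7],[0,0,-0.04,0,0,0,-0.7],[0,0,-0.5,0,0,0,-0.7],[0,0,-1.2,0,0,0,-0.7],[0,0,-2.2,0,0,0,-0.7],[0,0,-3.2,0,0,0,-0.7]]' 60
python3 - <<'E'
from w import *
o=manip.get_obs(); print(o["position"],o["ee_rot"],o["grip_width"],o["grasp_force"],o["joint_pos"].round(2))
a=np.array([.469-.03,-.2285+.0,.25])-o["position"]; print(tool(a,o))
E
```

```text
clock: 4.95
position: [0.529, 0.221, 0.1867]
ee_rot: [0.496, 0.868, -0.0, -0.0]
ft_force: [0.3, 0.4, -1.2]
grip_width: 0.382
grasp_force: 60.2
[0.52897891 0.22097885 0.18673255] [ 4.95923750e-01  8.68366041e-01 -1.83378399e-04 -1.39986776e-04] 0.38205916262548995 60.238362550735474 [-0.81  0.26  0.39  1.7  -0.11  1.2   0.14]
[-6.83 -6.12 -1.26]
```

```bash
python3 -m pendant '[[-0.4,-0.3,-0.8,0,0,0,-0.7],[-1.2,-0.9,-1.3,0,0,0,-0.7],[-2.1,-1.6,-1.3,0,0,0.3,-0.7],[-3.0,-2.4,-1.3,0,0,0.8,-0.7],[-3.9,-3.1,-1.3,0,0,1.3,-0.7],[-4.8,-3.8,-1.3,0,0,1.8,-0.7],[-5.7,-4.5,-1.3,0,0,2.3,-0.7],[-6.5,-5.1,-1.3,0,0,2.8,-0.7],[-7.1,-5.6,-1.3,0,0,2.8,-0.7],[-7.1,-5.6,-1.3,0,0,2.8,-0.7]]'
cat > b.py <<'E'
from w import *
import sys
o=manip.get_obs(); c=cal("wrist"); p,d=save("wrist",sys.argv[1]); P=cloud(d,"wrist",c)
print(o["position"],o["ee_rot"],o["grip_width"],o["grasp_force"],o["joint_pos"].round(2))
m=(abs(P[...,0]-.469)<.09)&(abs(P[...,1]+.2285)<.09)&(d>0)&(P[...,2]>.072)&(P[...,2]<.084)&(p[...,2]>p[...,0].astype(int)+25)
S=P[m]; print(len(S),np.median(S[:,2]),cv2.minAreaRect((S[:,:2]*1000).astype(np.float32)))
m=(abs(P[...,0]-.469)<.09)&(abs(P[...,1]+.2285)<.09)&(d>0)&(P[...,2]>.064)&(P[...,2]<.070)
S=P[m]
if len(S)>20: print("floor",len(S),np.median(S[:,2]),cv2.minAreaRect((S[:,:2]*1000).astype(np.float32)))
for t,z in(("nest",.068),("lower_mouth",.03),("bracket",0)):
    for x in manip.tip_of(t,"wrist")[:1]: print(t,x,onplane(x["pixel"],"wrist",z,c))
E
python3 b.py w2.png
```

```text
clock: 6.2
position: [0.4672, -0.2301, 0.2504]
ee_rot: [0.657, 0.754, -0.0, 0.0]
ft_force: [-0.6, 0.7, -1.2]
grip_width: 0.383
grasp_force: 60.2
[ 0.46719309 -0.23010925  0.2503741 ] [ 6.57276182e-01  7.53649691e-01 -3.57476006e-04  1.91407216e-04] 0.3829347846612424 60.239338874816895 [-0.36  0.1   0.79  1.76 -0.07  1.31  0.58]
4876 0.07615230242506776 ((467.33331298828125, -207.05294799804688), (104.2637939453125, 59.344600677490234), 7.99317741394043)
floor 2506 0.06627094397034422 ((468.88336181640625, -218.46922302246094), (64.25495147705078, 40.573516845703125), 7.9617390632629395)
nest {'pixel': [280.3, 186.5], 'p': 0.58} [ 0.47239551 -0.22962044  0.068     ]
lower_mouth {'pixel': [280.2, 178.6], 'p': 0.72} [ 0.47305165 -0.23019941  0.03      ]
bracket {'pixel': [274.4, 172.4], 'p': 0.95} [ 0.46724654 -0.23037719  0.        ]
```

View pics/w2.png

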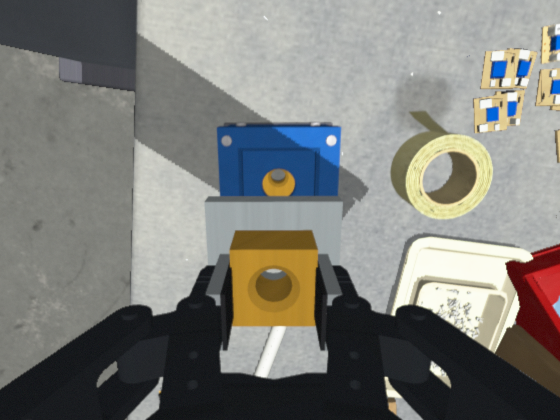

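The plate is held level, boss at (273,275), and the bracket is partly hidden behind it. Backing off about 80 mm shows the whole nest along with the held plate, so I can measure one relative to the other.

```bash
python3 -m pendant '[[-0.5,0,0,0,0,0,-0.7],[-1.0,0,0,0,0,0,-0.7],[-1.6,0,0,0,0,0,-0.7],[-1.6,0,0,0,0,0,-0.7],[-1.6,0,0,0,0,0,-0.7],[-1.6,0,0,0,0,0,-0.7],[-1.6,0,0,0,0,0,-0.7],[-1.6,0,0,0,0,0,-0.7],[-1.6,0,0,0,0,0,-0.7],[-1.6,0,0,0,0,0,-0.7]]'
cat >> b.py <<'E'
t=o["position"]; q=(P-t)@R.from_quat(o["ee_rot"]).as_matrix()   # tool frame
np.savez("last.npz",P=P,p=p,d=d,q=q)
for nm,lo,hi in(("boss",-.012,.004),("plate",.010,.024)):
    m=(d>0)&(abs(q[...,0])<.06)&(abs(q[...,1])<.045)&(q[...,2]>lo)&(q[...,2]<hi)&(p.astype(int).sum(-1)>200)
    if nm=="boss": m&=(p[...,0]>p[...,2].astype(int)+50)
    S=q[m]; print(nm,len(S),np.median(S[:,2]),cv2.minAreaRect((S[:,:2]*1000).astype(np.float32)))
E
python3 b.py w3.png
```

```text
clock: 7.65
position: [0.48, -0.306, 0.2503]
ee_rot: [0.655, 0.756, 0.0, -0.0]
ft_force: [-1.2, -0.2, -1.3]
grip_width: 0.38
grasp_force: 60.2
[ 0.47995655 -0.3059723   0.25025347] [ 6.55094768e-01  7.55546714e-01  6.38625611e-05 -6.56202715e-05] 0.3800595483189424 60.23588418960571 [-0.21  0.26  0.84  1.64 -0.2   1.33  0.8 ]
10466 0.07612754957258419 ((470.4133605957031, -229.08331298828125), (104.52336883544922, 103.62145233154297), 8.008090019226074)
floor 5193 0.06622736264192886 ((470.4427185058594, -229.230712890625), (64.26969909667969, 64.35492706298828), 7.863593101501465)
nest {'pixel': [274.5, 96.1], 'p': 0.9} [ 0.46899666 -0.22931237  0.068     ]
lower_mouth {'pixel': [277.7, 97.4], 'p': 0.91} [ 0.47211121 -0.229263    0.03      ]
bracket {'pixel': [436.0, 90.2], 'p': 0.52} [ 0.63058349 -0.19910139  0.        ]
boss 5891 -0.0017561569238497647 ((0.80206298828125, -0.6002845764160156), (33.96366882324219, 35.4442138671875), 89.50794982910156)
plate 6343 0.020005187459497028 ((11.504068374633789, -0.8288440704345703), (60.416011810302734, 39.46285629272461), 89.87854766845703)
```

View pics/w3.png

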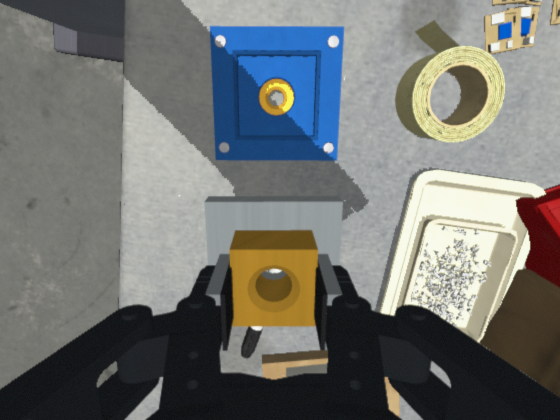

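Relative measurement is clean: nest centre (0.4704,-0.2292) at yaw 7.9°, and the plate sits (1.0,-0.6) mm off the tool axis. Moving above the nest now.

```bash
python3 -m pendant '[[0.5,0.02,0,0,0,0,-0.7],[1.0,0.03,0,0,0,0,-0.7],[1.53,0.04,0.2,0,0,0,-0.7],[1.53,0.04,0.7,0,0,0,-0.7],[1.53,0.04,1.3,0,0,0,-0.7],[1.53,0.04,1.9,0,0,0,-0.7],[1.53,0.04,2.4,0,0,0,-0.7],[1.53,0.04,2.6,0,0,0,-0.7],[1.53,0.04,2.6,0,0,0,-0.7],[1.53,0.04,2.6,0,0,0,-0.7]]'
python3 - <<'E'
from w import *
o=manip.get_obs(); print(o["position"],o["ee_rot"],tool(np.array([.4712,-.2301,.096])-o["position"],o))
E
```

```text
clock: 9.1
position: [0.4717, -0.2303, 0.1212]
ee_rot: [0.655, 0.756, 0.0, 0.001]
ft_force: [-0.5, -0.2, -0.5]
grip_width: 0.377
grasp_force: 60.2
[ 0.47171887 -0.23028827  0.12124858] [6.55109282e-01 7.55533778e-01 3.81078134e-04 6.27208229e-04] [ 0.01 -0.01  0.5 ]
```

```bash
python3 -m pendant '[[0,-0.01,0.1,0,0,0,-0.7],[0,-0.01,0.2,0,0,0,-0.7],[0,-0.01,0.28,0,0,0,-0.7],[0,-0.01,0.34,0,0,0,-0.7],[0,-0.01,0.4,0,0,0,-0.7],[0,-0.01,0.44,0,0,0,-0.7],[0,-0.01,0.48,0,0,0,-0.7],[0,-0.01,0.5,0,0,0,-0.7],[0,-0.01,0.5,0,0,0,-0.7],[0,-0.01,0.5,0,0,0,-0.7]]'
```

```text
clock: 10.35
position: [0.4706, -0.2301, 0.0963]
ee_rot: [0.655, 0.755, 0.0, -0.0]
ft_force: [-6.8, 3.8, 15.4]
grip_width: 0.38
grasp_force: 62.2
```

```bash
python3 -m pendant '[[0,0,-0.02,0,0,0,-0.1],[0,0,-0.04,0,0,0,0.2],[0,0,-0.04,0,0,0,0.6],[0,0,-0.04,0,0,0,0.6],[0,0,-0.3,0,0,0,0.6],[0,0,-0.8,0,0,0,0.6],[0,0,-1.5,0,0,0,0.6],[0,0,-2.3,0,0,0,0.6],[-0.8,0,-3.0,0,0,0,0.6],[-1.6,0,-3.1,0,0,0,0.6]]'
cat > c.py <<'E'
from w import *
o=manip.get_obs(); c=cal("wrist"); p,d=save("wrist","w4.png"); P=cloud(d,"wrist",c)
print(o["position"],o["ee_rot"],o["grip_width"],o["ft_force"],o["joint_pos"].round(2))
near=(abs(P[...,0]-.469)<.08)&(abs(P[...,1]+.2285)<.08)&(d>0)
yel=p[...,0]>p[...,2].astype(int)+50
for nm,lo,hi,e in(("boss",.094,.103,yel),("plate",.071,.08,~yel&(p[...,2]<p[...,0].astype(int)+25))):
    S=P[near&e&(P[...,2]>lo)&(P[...,2]<hi)]
    A=np.c_[S[:,:2],np.ones(len(S))]; f=np.linalg.lstsq(A,S[:,2],rcond=None)[0]
    print(nm,len(S),np.median(S[:,2]),"slope",f[:2],cv2.minAreaRect((S[:,:2]*1000).astype(np.float32)))
E
python3 c.py
```

```text
clock: 11.6
position: [0.4833, -0.3105, 0.2541]
ee_rot: [0.654, 0.756, 0.001, 0.002]
ft_force: [0.1, 0.5, -1.1]
grip_width: 0.8
grasp_force: 0.0
[ 0.4832997  -0.31048236  0.25405829] [0.65445115 0.75609951 0.00134666 0.00232618] 0.799963458809435 [ 0.09351824  0.54234253 -1.09217941] [-0.22  0.27  0.86  1.63 -0.21  1.33  0.81]
boss 1462 0.09807885814225559 slope [ 0.00146722 -0.01357566] ((469.8132019042969, -231.1849365234375), (33.851070404052734, 29.578227996826172), 8.316658973693848)
plate 3630 0.07622785686500125 slope [-0.00138876  0.00534213] ((470.0379333496094, -227.33053588867188), (104.01376342773438, 100.33085632324219), 7.750760078430176)
```

View pics/w4.png

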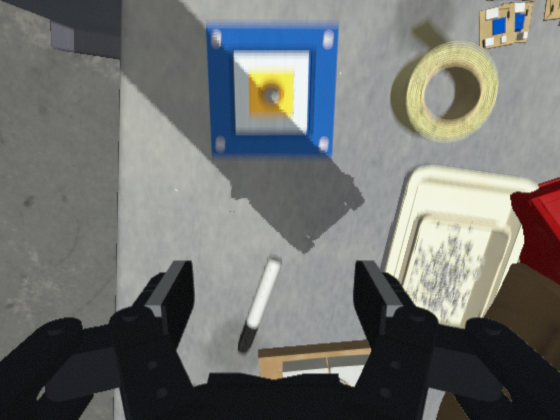

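The plate is seated: boss top reads 98 mm plus the camera's known −1.8 mm bias, about 100 mm, flat and centred at (270,93). Next is the pin.

```bash
python3 -m pendant '[[0.8,0.2,0,0,0,0,0.6],[1.8,0.4,0,0,0,0,0.6],[2.8,0.6,0,0,0,0,0.6],[3.8,0.8,0,0,0,0,0.6],[4.8,1.0,0,0,0,0,0.6],[4.8,1.0,0,0,0,0,0.6],[4.8,1.0,0,0,0,0,0.6],[4.8,1.0,0,0,0,0,0.6],[4.8,1.0,0,0,0,0,0.6],[4.8,1.0,0,0,0,0,0.6]]'
python3 - <<'E'
from w import *
o=manip.get_obs(); c=cal("wrist"); p,d=save("wrist","w5.png"); P=cloud(d,"wrist",c)
print(o["position"],o["ee_rot"],o["joint_pos"].round(2))
red=(p[...,0]>p[...,1].astype(int)+40)&(p[...,0]>p[...,2].astype(int)+40)
near=(abs(P[...,0]-.485)<.05)&(abs(P[...,1]-.025)<.05)&(d>0)
S=P[near&red&(P[...,2]>.148)]; print(len(S),np.percentile(S[:,2],[5,50,95]),cv2.minEnclosingCircle((S[:,:2]*1000).astype(np.float32)),cv2.fitEllipse((S[:,:2]*1000).astype(np.float32)) )
S=P[near&(P[...,2]>.034)&(P[...,2]<.042)]; print("stand",len(S),cv2.minAreaRect((S[:,:2]*1000).astype(np.float32)))
for x in manip.tip_of("pin_head","wrist")[:1]: print(x,onplane(x["pixel"],"wrist",.138,c))
E
```

```text
clock: 12.9
position: [0.4974, -0.0652, 0.2503]
ee_rot: [0.655, 0.755, -0.0, -0.0]
ft_force: [0.3, 0.0, -0.1]
grip_width: 0.804
grasp_force: 0.0
[ 0.49737791 -0.06518446  0.25027234] [ 6.55482750e-01  7.55210145e-01 -3.61820304e-05 -1.75563791e-05] [-0.63  0.04  0.7   1.8  -0.03  1.31  0.21]
1295 [0.15273759 0.1541517  0.15529834] ((486.7194519042969, 24.591726303100586), 11.890578269958496) ((486.6807556152344, 24.43416404724121), (18.999347686767578, 19.10919189453125), 11.237741470336914)
stand 4955 ((486.627197265625, 24.654438018798828), (70.05665588378906, 70.1131820678711), 81.60414123535156)
```

View pics/w5.png

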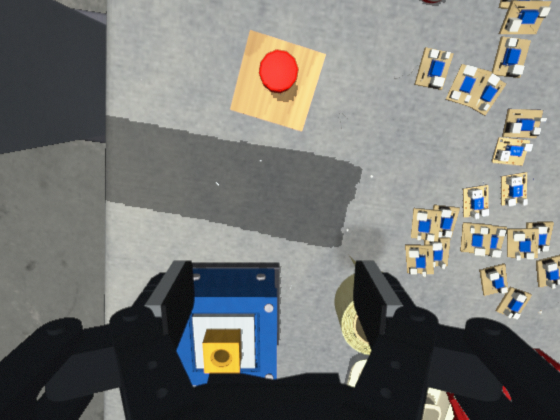

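The pin head is at (278,71) in the image. The head centre and stand centre agree to within 0.1 mm at (0.4867,0.0246).

```bash
python3 -m pendant '[[0.6,0.02,0,0,0,0,0.6],[1.3,0.04,0,0,0,0,0.6],[1.81,0.04,0.1,0,0,0,0.6],[1.81,0.04,0.5,0,0,0,0.6],[1.81,0.04,1.0,0,0,0,0.6],[1.81,0.04,1.5,0,0,0,0.5],[1.81,0.04,2.0,0,0,0,0.4],[1.81,0.04,2.35,0,0,0,0.3],[1.81,0.04,2.35,0,0,0,0.3],[1.81,0.04,2.35,0,0,0,0.3]]' 80
```

```text
clock: 14.25
position: [0.487, 0.0253, 0.1335]
ee_rot: [0.655, 0.756, 0.0, 0.0]
ft_force: [0.2, 0.3, -0.3]
grip_width: 0.649
grasp_force: 0.0
```

```bash
python3 -m pendant '[[0,0,0,0,0,0,-0.3],[0,0,0,0,0,0,-0.8],[0,0,0,0,0,0,-0.9],[0,0,0,0,0,0,-0.9],[0,0,0,0,0,0,-0.9],[0,0,-0.3,0,0,0,-0.9],[0,0,-0.8,0,0,0,-0.9],[0,0,-1.5,0,0,0,-0.9],[0,0,-2.2,0,0,0,-0.9],[0,0,-2.8,0,0,0,-0.9]]' 80
cat > t.py <<'E'
from w import *
o=manip.get_obs(); print(o["position"],o["ee_rot"],o["grip_width"],o["grasp_force"],o["ft_force"].round(1))
M=R.from_quat(o["ee_rot"])
# tilt of the held pin from the side/scene depth
for n in("scene","side"):
    p,d=manip.camera(n); P=cloud(d,n); q=M.inv().apply((P-o["position"]).reshape(-1,3)).reshape(P.shape)
    m=(d>0)&(abs(q[...,0])<.02)&(abs(q[...,1])<.02)&(q[...,2]>.025)&(q[...,2]<.1)
    S=q[m]; print(n,len(S), S[:,2].max() if len(S) else 0)
    if len(S)>20:
        for a in(0,1): print(" axis",a,np.polyfit(S[:,2],S[:,a],1).round(4), "std",np.std(S[:,a]).round(4))
    for x in manip.tip_of("pin_tip",n)[:1]: print(" tip",x)
E
python3 t.py
```

```text
clock: 15.5
position: [0.4864, 0.025, 0.2749]
ee_rot: [0.655, 0.755, 0.0, 0.0]
ft_force: [0.5, 0.3, -1.3]
grip_width: 0.259
grasp_force: 78.7
[0.48642737 0.02496755 0.27491187] [6.55242657e-01 7.55418349e-01 3.95295512e-04 1.46159063e-04] 0.25906657490193075 78.65294004441239 [ 0.5  0.3 -1.3]
scene 95 0.0975104036517865
 axis 0 [ 0.0073 -0.002 ] std 0.0033
 axis 1 [ 0.007  -0.0049] std 0.0033
 tip {'pixel': [237.8, 212.4], 'p': 0.74}
side 160 0.0999484965423584
 axis 0 [0.0079 0.0039] std 0.0023
 axis 1 [-0.0058  0.0013] std 0.0034
 tip {'pixel': [308.7, 213.3], 'p': 0.7}
```

```bash
python3 -m pendant '[[-0.8,-0.1,0,0,0,0,-0.9],[-1.7,-0.3,0,0,0,0,-0.9],[-2.6,-0.4,0,0,0,0,-0.9],[-3.5,-0.6,0,0,0,0,-0.9],[-4.4,-0.7,0,0,0,0,-0.9],[-5.3,-0.8,0,0,0,0,-0.9],[-6.1,-1.0,0,0,0,0,-0.9],[-6.6,-1.04,0,0,0,0,-0.9],[-6.6,-1.04,0,0,0,0,-0.9],[-6.6,-1.04,0,0,0,0,-0.9]]'
sed -i 's/w4.png/w6.png/' c.py
cat >> c.py <<'E'
q=(P-o["position"])@R.from_quat(o["ee_rot"]).as_matrix()
m=(d>0)&(abs(q[...,0])<.02)&(abs(q[...,1])<.02)&(q[...,2]>.03)&(q[...,2]<.118)
S=q[m]; print("pin",len(S))
for lo in(.03,.05,.07,.09,.11):
    T=S[(S[:,2]>lo)&(S[:,2]<lo+.02)]
    if len(T)>5: print(lo,len(T),"y",T[:,1].min(),T[:,1].max(),"xmax",np.percentile(T[:,0],98))
S=P[near&yel&(P[...,2]>.094)&(P[...,2]<.103)]
print("target tool frame", (S.mean(0)-o["position"])@R.from_quat(o["ee_rot"]).as_matrix()*1000)
# bore: dark hole inside the boss
r=cv2.minAreaRect((S[:,:2]*1000).astype(np.float32))[0]; t=np.array([r[0]/1000,r[1]/1000,.098])
print("boss centre in tool mm",(t-o["position"])@R.from_quat(o["ee_rot"]).as_matrix()*1000)
E
python3 c.py
```

```text
clock: 16.95
position: [0.4817, -0.3078, 0.2719]
ee_rot: [0.655, 0.756, -0.0, -0.001]
ft_force: [0.7, 0.5, -1.7]
grip_width: 0.26
grasp_force: 78.6
[ 0.48172421 -0.30784639  0.27191278] [ 6.54941662e-01  7.55678944e-01 -1.47012932e-04 -8.54926882e-04] 0.25992286975813056 [ 0.68116693  0.51078554 -1.70095049] [-0.28  0.27  0.93  1.61 -0.22  1.38  0.82]
boss 1562 0.09809802926355399 slope [-0.00339074  0.00197079] ((469.65655517578125, -229.52798461914062), (33.984249114990234, 33.40703582763672), 8.069592475891113)
plate 3361 0.07634960304195948 slope [-0.00150206  0.00119949] ((470.4973449707031, -229.2801513671875), (95.28131866455078, 89.34160614013672), 7.9835944175720215)
pin 922
0.03 309 y -0.006685812740870985 0.005219563246780635 xmax 0.005371733072605673
0.05 238 y -0.006623131219897589 0.005160249829285388 xmax 0.005391292079521828
0.07 183 y -0.006695330106759091 0.005211612931430244 xmax 0.005357328764288995
0.09 139 y -0.00662952801027792 0.005079777372565963 xmax 0.005377402471709798
0.11 53 y -0.006219905383020898 0.005227590558251694 xmax 0.005269410177476998
target tool frame [ 79.36818074  -0.61082483 174.00172061]
boss centre in tool mm [ 79.04720271  -0.58252157 174.00073908]
```

View pics/w6.png

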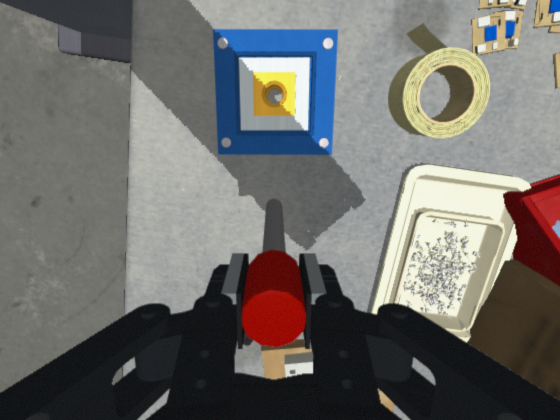

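Clear view: pin vertical, shaft centre about (-0.3,-0.7) mm in the tool frame. The boss bore at (273,94) is (79.2,-0.6) mm away. Moving over it and descending to just above the mouth.

```bash
python3 -m pendant '[[0.4,0,0,0,0,0,-0.9],[0.8,0,0,0,0,0,-0.9],[1.2,0,0,0,0,0,-0.9],[1.5,0,0,0,0,0,-0.9],[1.59,0,0.1,0,0,0,-0.9],[1.59,0,0.3,0,0,0,-0.9],[1.59,0,0.5,0,0,0,-0.9],[1.59,0,0.7,0,0,0,-0.9],[1.59,0,0.8,0,0,0,-0.9],[1.59,0,0.8,0,0,0,-0.9]]'
python3 - <<'E'
from w import *
import numpy as np
o=manip.get_obs(); t=np.array([.4817,-.3078,.2719]); M=R.from_quat([.65494,.75568,0,0])
print(o["position"],o["ee_rot"],tool(t+M.apply([.0794,.0002,.1344])-o["position"],o))
E
```

```text
clock: 18.25
position: [0.4704, -0.2302, 0.2324]
ee_rot: [0.655, 0.755, -0.0, -0.0]
ft_force: [-0.8, -0.2, -1.6]
grip_width: 0.258
grasp_force: 78.6
[ 0.47041464 -0.23024126  0.23239223] [ 6.55243461e-01  7.55417678e-01 -2.64039290e-04 -2.61433070e-04] [0.02 0.01 1.9 ]
```

```bash
python3 -m pendant '[[0.02,0.01,0.1,0,0,0,-0.9],[0.02,0.01,0.2,0,0,0,-0.9],[0.02,0.01,0.3,0,0,0,-0.9],[0.02,0.01,0.4,0,0,0,-0.9],[0.02,0.01,0.5,0,0,0,-0.9],[0.02,0.01,0.65,0,0,0,-0.9],[0.02,0.01,0.8,0,0,0,-0.9],[0.02,0.01,0.95,0,0,0,-0.9],[0.02,0.01,1.1,0,0,0,-0.9],[0.02,0.01,1.1,0,0,0,-0.9]]'
```

```text
clock: 19.5
position: [0.4706, -0.2289, 0.1771]
ee_rot: [0.655, 0.756, -0.0, -0.0]
ft_force: [0.2, -0.6, -0.9]
grip_width: 0.261
grasp_force: 78.6
```

Threaded cleanly with no contact force. The tip is about 54 mm above the table, so 0.8 units (40 mm) of descent remain.

```bash
python3 -m pendant '[[0,0,0.1,0,0,0,-0.9],[0,0,0.2,0,0,0,-0.9],[0,0,0.3,0,0,0,-0.9],[0,0,0.4,0,0,0,-0.9],[0,0,0.5,0,0,0,-0.9],[0,0,0.6,0,0,0,-0.9],[0,0,0.7,0,0,0,-0.9],[0,0,0.8,0,0,0,-0.9],[0,0,0.8,0,0,0,-0.9],[0,0,0.8,0,0,0,-0.9]]'
python3 - <<'E'
from w import *
o=manip.get_obs(); print(o["position"],o["ft_force"].round(1),o["grasp_force"])
n="side"; p,d=save(n,"s2.png"); P=cloud(d,n)
red=(p[...,0]>p[...,1].astype(int)+60)&(p[...,0]>p[...,2].astype(int)+60)&(abs(P[...,0]-.47)<.04)&(abs(P[...,1]+.23)<.05)&(d>0)
S=P[red]; print("head z",len(S),S[:,2].min() if len(S) else 0)
cv2.imwrite("pics/s2c.png",cv2.resize(p[120:270,180:400,::-1],None,fx=3,fy=3))
E
```

```text
clock: 20.75
position: [0.471, -0.2291, 0.1379]
ee_rot: [0.655, 0.756, 0.0, 0.0]
ft_force: [-0.8, -0.0, -0.7]
grip_width: 0.261
grasp_force: 78.6
[ 0.47102939 -0.22910275  0.13788946] [-0.8 -0.  -0.7] 78.61776573350653
head z 85 0.1300762761192084
```

View pics/s2c.png

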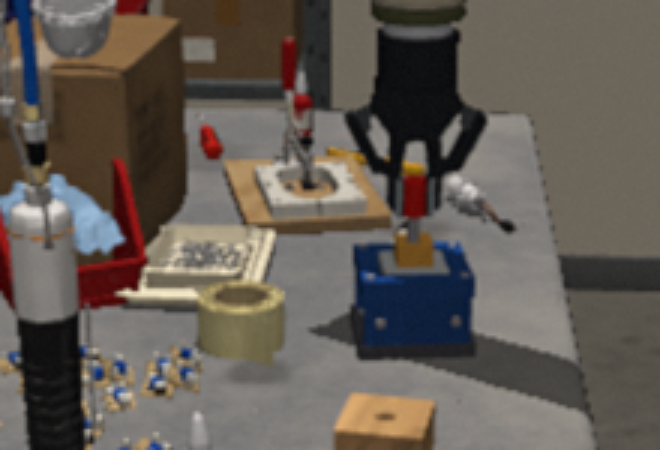

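The crop shows the head gripped clear of the boss (boss at about (413,248)), the pin upright and the plate seated. The wrist force is near zero. Handing in.

```bash
python3 -c "from workcell import manip; print(manip.hand_in())"
```

```text
the job is handed in; nothing more can be done
None
```

I handed the job in at about 21 s: the plate is seated in the nest and released, and the gripper still holds the pin upright through both bushings, its tip an estimated 10–16 mm below the lower mouth (not seen directly); no verdict came back.

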